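# Clip the loose reference plaque in the dark box and snap the door shut

### The job

We are about to get under way and the reference plaque in the dark box was left unclipped: pull the door open through its roller catch, swing the spring clip well onto the plaque's edge without touching the plaque yourself, then push the door shut until the catch snaps and it stays fully closed. Leave the other things on the bench alone.

Things in the scene. Friction and masses are not known exactly. Their poses are not given: they have to be found in the camera images.
- dark_box: Grey bench-top dark box 170 x 230 x 205 mm (deep, wide, high), fixed. Origin: centre of its underside, at bench height. Its x points from the door side to its back, y along its width to the free-edge side of the door, z up; the door side looks along its -x. A black sensor stands 118 mm high on its roof, well away from the handle.
- door (a joint): Door angle (rad): 0 shut, grows as it swings away from the box (counter-clockwise from above), stops at 1.75. Starts shut, held by a sprung roller catch in its free edge: about 9 N at the handle pulls it through, 12 N pushes it back. The catch bites over the last 0.09 rad; below about 0.03 it draws the door home and holds it. Elsewhere the door stays where left.
- door_hinge (a point): Point on the door's fixed upright hinge axis, 105 mm above the bench; at x -93, y -107 mm of the box. Door coordinates are measured from this axis and turn with the door: y along the leaf to its free edge, x from outer face inwards (equal to the box's x, y when shut). Leaf: 213 mm wide, x from -6 to 6 mm, top edge 202 mm above the bench.
- door_handle (a point): Point on the door's upright round bar handle, 165 mm above the bench, door coordinates x -46, y 190 mm (196 mm from the hinge axis); its axes are the door's. Bar 12 mm thick, from 89 to 193 mm above the bench, its centre line 40 mm off the outer face, clear on both sides; two 10 mm posts at 105 and 168 mm height join it to the door.
- stage_seat (a point): Centre of the plaque's seat: a recess with 4 mm lips on an aluminium stage 110 x 142 mm that is fixed to the door's inner face and swings out with it. The stage's top is 130 mm above the bench. Door coordinates x 64, y 81 mm; axes are the door's.
- plaque: Reference plaque: loose black plate 76 x 90 x 14 mm (x, y, z) with a white disc 56 mm across near its hinge-side end, lying in the seat. Origin: centre of its underside, its axes parallel to the door's. Its black margin at the +y edge (towards the door's free edge), 30 mm wide, takes the clip. Its top is 144 mm above the bench. The robot must not touch it.
- clip (a joint): Angle (rad) of the stainless spring clip (68 mm strip) about its upright pivot screw: 0 pointing along the door's +x, clear of the plaque; grows clockwise from above; at 1.57 it points along the door's -y, square on the plaque, fully on. Range -0.35 to 1.75, starts within 0.3 of 0, stays where left. The foot meets the plaque at 0.4 and climbs 2.5 mm on: about 5 N at the tab.
- clip_pivot (a point): Point on the clip's pivot screw axis, 148 mm above the bench; door coordinates x 45, y 150 mm (24 mm outside the plaque's edge).
- clip_tab (a point): Centre of the red upturned finger tab at the clip's free end, to push or pinch: 10 mm along the clip, 14 mm across it, 149 to 176 mm above the bench (centre 168), 51 mm from the pivot axis. With the clip on, the tab stands over the plaque's margin, its foot about 7 mm above the plaque's top. The point's x points along the clip away from the pivot.
- clip_foot (a point): Underside of the clip's conical foot, 46 mm from the pivot axis: on top of the plaque (144 mm above the bench) when the clip is on; 2.5 mm lower when clear of it.
- bracket: Bystander: blue nylon L-shaped mounting bracket, 90 x 56 x 64 mm, origin centre of its foot.
- end_cap: Bystander: gold anodised sensor end cap, 76 mm across, 59 mm tall with its connector.
- ballast: Bystander: round grey lead ballast weight, 76 mm across, 24 mm tall.
- nut_driver: Bystander: nut driver, 190 mm long, lying.
- spanner: Bystander: stainless spanner, 170 mm long, lying.
- rinse_bottle: Bystander: white rinse bottle with red cap, 60 mm across, 150 mm tall.
- gauge_case: Bystander: orange gauge case, 160 x 80 x 32 mm.

How it is judged:
On the way, in this order (a step that is already met when the one before it is completed fails the run):
1. the door has been pulled open through its catch (value of joint door above 0.5 rad), for 0.1 s.
2. with the door still open, the clip's foot is on top of the plaque, at least 10 mm in from its edge (value of joint door above 0.3 rad and y of clip_foot in the frame of plaque below 0.035 m and z of clip_foot in the frame of plaque above 0.012 m), for 0.2 s.
3. the door is shut and the catch has snapped (value of joint door below 0.015 rad), for 0.2 s.
At the end, for the whole second after the job is handed in: The door is shut to within 0.015 rad (3 mm at its free edge), at rest and held by its catch; the clip's foot lies on top of the plaque at least 10 mm in from its edge; the plaque still lies in its seat within 6 mm (value of joint door below 0.015 rad and velocity of joint door between -0.05 and 0.05 rad/s and y of clip_foot in the frame of plaque below 0.035 m and z of clip_foot in the frame of plaque above 0.012 m and distance between plaque and stage_seat below 0.006 m); the robot touches nothing.
It fails at once if the robot touches the plaque (more than 1 N) (contact force between any of the fingers, the arm and plaque above 1 N).
It fails at once if a bystander is moved by more than 20 mm (distance of any of bracket, end_cap, ballast, nut_driver, spanner, rinse_bottle, gauge_case from where it was at the start of the episode above 0.02 m).
It also fails if it takes over 72 s, if anything falls off the work surface, if the arm or the gripper's body presses on something with over 40 N, if the wrist force passes 120 N, or if a joint passes its speed limit or range.

### The arm

A 7-joint arm with a two-finger parallel gripper is mounted at the origin on the work surface. World frame = base frame: x ahead of the robot, y to its left, z up, the work surface at z = 0. Lengths are in m, angles in rad, forces in N, time in s.
With the tool pointing down it reaches from about 0.425 to 0.875 m from the base axis. Payload 8.4 kg.
Tool frame: the origin (TCP) lies midway between the tips of the shut fingers; the grasp point (between the pads) lies ctrl.grip_point_offset behind it (ctrl.grip_point_offset is the distance from the TCP to the grasp point, in m); z points along the fingers, y is the line along which they close (so a half turn about z gives the same grasp; the last joint's range is limited). The gripper opens to 85 mm and grips with 20 to 120 N. Pads are 22 mm wide; open, the fingers measure 114 mm over their backs; the gripper's body (76 mm by 85 mm) begins 54 mm behind the grasp point. The pads swing forward as they close: fully open they stand 13 mm farther back than shut.
Start: joints at [1.046, 0.333, 0.04, 1.465, -0.013, 1.343, -0.059], TCP at [0.268, -0.592, 0.231] pointing down, gripper open.
Joint ranges: [-2.58, 2.58], [-0.38, 2.09], [-1.3, 1.39], [0.25, 2.4], [-1.5, 4.64], [0.08, 2.09], [-2.65, 2.65]. Speed limits (rad/s): [2.22, 2.22, 2.79, 2.79, 3.14, 3.14, 3.14].

### API

Orientations are given as a rotation vector (axis times angle).
In Python, from rig import ctrl gives the robot as it stands.
- The arm moves only by the tool carry_out, never from a script. Its arguments are lists of equal length, an entry for each row: "delta_pos": the shift along the tool's x, y, z in cm, a list of three; "twist": the turn, a rotation vector about the tool's x, y, z in rad, a list of three. A call has 1 to 12 rows; each row is the pose to reach, as a shift and turn from the pose commanded when the call began, along the tool's axes at that moment; what a row does not reach only later rows make up. A row lasts 1/12 s, in which the tool goes at most 41.7 mm and 7.16 degrees, less where a joint would pass 70% of its speed; a pose out of reach is approached as far as the arm can. A call with a gripper value outside its range is refused whole. "claw" is the opening, from 0 (shut) to 1 (fully open), set as the call begins (left out, the last holds). The fingers move at their own pace and stop on an object; "grip_force" is the grip in N (left out, the last holds). Time passes only in rows, so rows that repeat a pose let the fingers close. It gives the time, the measured TCP pose, the force, the opening and the grip force at its end, in the units of the state.
- ctrl.get_state(): the state, without advancing time (a new reading comes with each control period).
- ctrl.grab_frame(name): name is "scene" or "top" or "wrist"; returns the picture (480x640x3 uint8, blue, green, red); there is no depth.
- ctrl.get_calibration(name): a dict with "intrinsics" (3x3 intrinsics, pixels), "k1" (the pictures are not rectified: a ray, as slopes to the right and down, at radius r is drawn at 1 + k1 r^2 times it, then the intrinsics apply), "origin" and "attitude" of the camera in the world. Camera axes: x right, y down, z forward; pixel columns grow to the right and rows downward; lengths in m; the calibration is good to about 2 mm. A picture is of the moment at which its call begins: read the wrist's pose just before it. get_calibration takes no time and is no camera call; for the wrist camera it gives the pose at the moment of the call.
- ctrl.sign_off(): hands the job in; it is judged then, once.
The state is a dict: "time_s": time; "joint_pos": joint angles; "qd": joint speeds; "effort": joint torques, N m; "eef_pos": TCP position; "orientation": TCP orientation; "contact_force": force on the tool from outside, world axes, zero at the start; "moment": the same for the moment, N m; "gripper_width": finger opening in m; "grasp_force": force on a finger pad.
Only numpy, scipy, OpenCV 4.12 (cv2) and the standard library are available. Lean on these libraries where they do the work, as an engineer would, in place of code of your own. Each camera call takes 0.05 s, during which the arm holds its last target. There are 200 camera calls.

## Working session

There is one attempt and no reset: what is moved stays moved. The work goes in short steps, Python scripts to look and compute and a tool call to move; the robot and the scene stay as the last step left them, time stands still between calls to the robot, and variables do not carry over. Pictures are saved under pics/ and viewed, at most 10 in all, crops included, and the job is handed in when it is done.

Besides the shell and the picture viewer there is one more tool, called as a command line: name --argument value ..., lists and objects as JSON in quotes. carry_out: Moves the arm, as the interface text tells. Its arguments: {"type":"object","properties":{"delta_pos":{"type":"array","items":{"type":"array","items":{"type":"number"}}},"twist":{"type":"array","items":{"type":"array","items":{"type":"number"}}},"claw":{"type":"number"},"grip_force":{"type":"number"}},"required":["delta_pos","twist"]}

```bash
mkdir -p pics; ls; python3 - <<'E'
from rig import ctrl
import cv2,numpy as np
print(ctrl.get_state()); print(ctrl.grip_point_offset)
for n in("scene","top"):
    cv2.imwrite(f"pics/{n}0.png",ctrl.grab_frame(n)); print(n,ctrl.get_calibration(n))
E
```

```text
pics
{'time_s': 0.0, 'joint_pos': array([ 1.04577036,  0.33389747,  0.03987029,  1.46630027, -0.01338674,
        1.34331826, -0.05849931]), 'qd': array([-0.00137833,  0.00257834, -0.00068541,  0.00124813,  0.00061211,
       -0.00119743,  0.00071576]), 'effort': array([ 1.11095414e-03, -6.58548260e+01,  1.36638869e+00, -4.05567884e+01,
        1.70092704e-02,  1.22856672e-02, -2.92735206e-05]), 'eef_pos': array([ 0.26827101, -0.59153325,  0.23041573]), 'orientation': array([-3.06910378e+00, -6.63491494e-01,  7.37920242e-04]), 'contact_force': array([-0.01825814, -0.34453312, -0.07206677]), 'moment': array([ 0.05025866, -0.04168309,  0.03669188]), 'grasp_force': 0.0, 'gripper_width': 0.08530008668059846}
0.0187
scene {'intrinsics': array([[566.5079288 ,   0.        , 323.88605717],
       [  0.        , 566.5079288 , 240.26866652],
       [  0.        ,   0.        ,   1.        ]]), 'k1': -0.05171138129245572, 'origin': array([ 1.62216213, -0.09473302,  0.83394437]), 'attitude': array([-1.72574144, -1.50943315,  0.80729356])}
top {'intrinsics': array([[531.49467964,   0.        , 317.97673083],
       [  0.        , 531.49467964, 242.37721971],
       [  0.        ,   0.        ,   1.        ]]), 'k1': -0.003817044478955184, 'origin': array([0.36839446, 0.05474121, 1.16780423]), 'attitude': array([-1.96084586,  2.26484258, -0.22752088])}
```

View pics/top0.png

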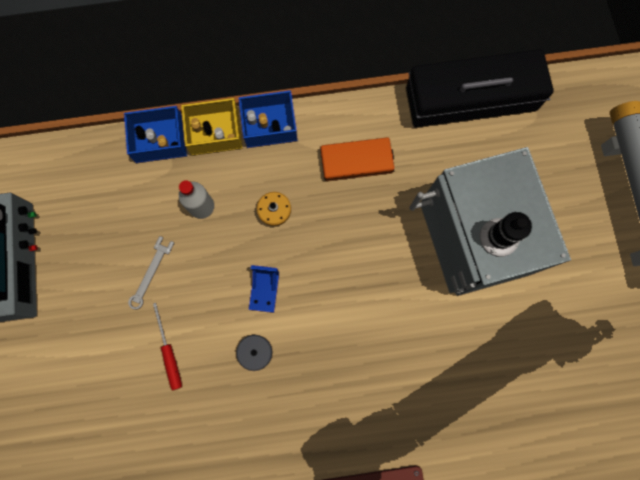

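View pics/scene0.png

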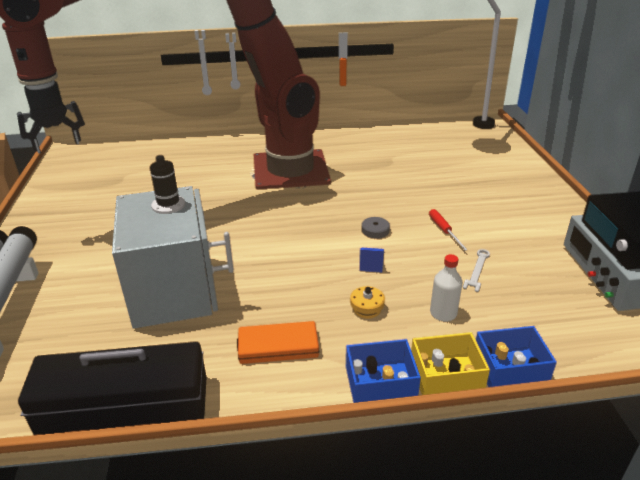

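The top view shows the box roof with corners near (443,172), (527,150), (567,260) and (485,283). The door faces left (world +y), with the handle near (427,198). The bystanders are further left. I'll zoom in on the box and get rough coordinates.

```bash
cat > h.py <<'E'
import numpy as np,cv2
from scipy.spatial.transform import Rotation as R
from rig import ctrl
def ray(cal,uv):
    K=cal["intrinsics"]; d=np.array([cal["k1"],0,0,0,0.])
    p=cv2.undistortPoints(np.array(uv,float).reshape(-1,1,2),K,d)[:,0]
    v=np.c_[p,np.ones(len(p))]@R.from_rotvec(cal["attitude"]).as_matrix().T
    return np.array(cal["origin"]),v
def onz(cal,uv,z):
    o,v=ray(cal,uv); return o+v*((z-o[2])/v[:,2])[:,None]
def proj(cal,P):
    Rm=R.from_rotvec(cal["attitude"]).as_matrix()
    q=(np.atleast_2d(P)-cal["origin"])@Rm; s=q[:,:2]/q[:,2:]
    s=s*(1+cal["k1"]*(s**2).sum(1,keepdims=True))
    return s*cal["intrinsics"][0,0]+cal["intrinsics"][:2,2]
E
python3 - <<'E'
from h import *
im=cv2.imread("pics/top0.png")
c=cv2.resize(im[140:300,400:580],None,fx=4.4,fy=3.7,interpolation=cv2.INTER_CUBIC) if 0 else cv2.resize(im[145:295,400:580],None,fx=4,fy=4,interpolation=cv2.INTER_CUBIC)
cv2.imwrite("pics/c0.png",c)
cal=ctrl.get_calibration("top")
print(onz(cal,[[443,172],[527,150],[567,260],[485,283]],.205))
print("others",onz(cal,[[357,158],[275,210],[264,288],[254,352],[190,195],[480,85]],.03))
print(ctrl.get_calibration("wrist"))
E
```

```text
[[ 0.66760963 -0.22384542  0.205     ]
 [ 0.68797109 -0.39150399  0.205     ]
 [ 0.46822884 -0.41667248  0.205     ]
 [ 0.44819962 -0.25913759  0.205     ]]
others [[ 0.78264666 -0.08862776  0.03      ]
 [ 0.68872453  0.11020492  0.03      ]
 [ 0.52010266  0.15553144  0.03      ]
 [ 0.38933228  0.19279942  0.03      ]
 [ 0.75037997  0.29355538  0.03      ]
 [ 0.91860893 -0.40008695  0.03      ]]
{'intrinsics': array([[401.74713756,   0.        , 313.58967321],
       [  0.        , 401.74713756, 246.86487516],
       [  0.        ,   0.        ,   1.        ]]), 'k1': 0.0011359241347391235, 'origin': array([ 0.34261572, -0.55817002,  0.3731739 ]), 'attitude': array([ 2.40210973, -1.54696996, -0.25451096])}
```

View pics/c0.png

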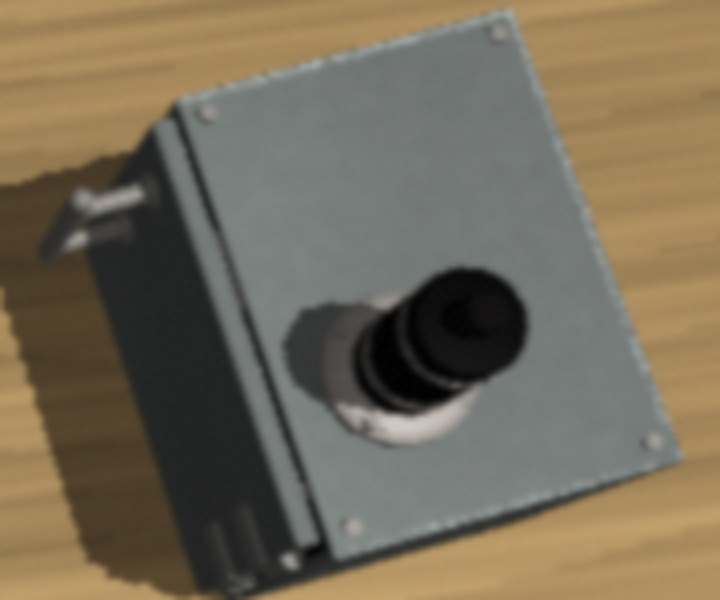

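The crop shows the roof corners at crop pixels (180,102), (514,10), (682,460) and (332,560). The handle bar top is at about (80,198). The camera scale is 4, with offset (400,145).

```bash
cat >> h.py <<'E'
def box():
    b=np.load("box.npy"); return b[:2],b[2]
def w2(p,q=0.):   # door coords (x,y) at door angle q -> world xy
    c,a=box(); Rm=lambda t:np.array([[np.cos(t),-np.sin(t)],[np.sin(t),np.cos(t)]])
    h=c+Rm(a)@np.array([-.093,-.107])
    return h+Rm(a+q)@np.array(p)
E
python3 - <<'E'
from h import *
cal=ctrl.get_calibration("top")
px=np.array([[180,102],[514,10],[682,460],[332,560]])/4+[400,145]
W=onz(cal,px,.205)[:,:2]
print([np.linalg.norm(W[i]-W[(i+1)%4]) for i in range(4)])
L=np.array([[-.085,.115],[.085,.115],[.085,-.115],[-.085,-.115]])
M=L-L.mean(0);N=W-W.mean(0)
a=np.arctan2((M[:,0]*N[:,1]-M[:,1]*N[:,0]).sum(),(M*N).sum())
np.save("box.npy",[*W.mean(0),a]); print(W.mean(0),a)
print("resid",W-W.mean(0)-M@np.array([[np.cos(a),np.sin(a)],[-np.sin(a),np.cos(a)]]))
hp=onz(cal,(np.array([[80,198]])/4+[400,145]),.193)[0]
print("handle seen",hp,"pred",w2([-.046,.19]),"hinge",w2([0,0]))
for q in (0,.3,.6,.9,1.2,1.5): print(q,"handle",w2([-.046,.19],q),"pivot",w2([.045,.15],q),"seat",w2([.064,.081],q), "tab0",w2([.096,.15],q),"tab on",w2([.045,.099],q))
s=ctrl.get_state(); print(R.from_rotvec(s["orientation"]).as_matrix())
E
```

```text
[np.float64(0.16881196923662667), np.float64(0.22690016818715297), np.float64(0.1696876507559981), np.float64(0.22643983623421982)]
[ 0.56874483 -0.32536739] -1.446535543878436
resid [[-2.31658277e-03 -1.40625968e-03]
 [-8.63919814e-04 -1.97845236e-05]
 [ 2.14072667e-03  9.41127207e-04]
 [ 1.03977591e-03  4.84916996e-04]]
handle seen [ 0.63335976 -0.1753775   0.193     ] pred [ 0.63387703 -0.17715202] hinge [ 0.45104331 -0.24634618]
0 handle [ 0.63387703 -0.17715202] pivot [ 0.6054641  -0.27240802] seat [ 0.539351   -0.29981347] tab0 [ 0.6117851  -0.32301479] tab on [ 0.55485733 -0.27872902]
0.3 handle [ 0.60526276 -0.12621142] pivot [ 0.60626892 -0.22560954] seat [ 0.55120754 -0.27132872] tab0 [ 0.62726293 -0.27208805] tab on [ 0.55979042 -0.24660355]
0.6 handle [ 0.56287253 -0.08600209] pivot [ 0.59320791 -0.18066341] seat [ 0.5541167  -0.24061236] tab0 [ 0.62699959 -0.21886187] tab on [ 0.55500945 -0.21445509]
0.9 handle [ 0.51049293 -0.06011583] pivot [ 0.56744775 -0.14158452] seat [ 0.54781862 -0.21040818] tab0 [ 0.6110186  -0.16809078] tab on [ 0.54094149 -0.18515536]
1.2 handle [ 0.45280287 -0.05086497] pivot [ 0.53128954 -0.11186368] seat [ 0.53287589 -0.18341424] tab0 [ 0.58074749 -0.12431001] tab on [ 0.5188432  -0.16132163]
1.5 handle [ 0.39495563 -0.05907586] pivot [ 0.48796316 -0.09415576] seat [ 0.5106233  -0.16204182] tab0 [ 0.53889029 -0.09143037] tab on [ 0.49068855 -0.14508288]
[[ 9.10722135e-01  4.13018959e-01 -7.29018697e-04]
 [ 4.13019584e-01 -9.10721206e-01  1.30673969e-03]
 [-1.24224520e-04 -1.49117576e-03 -9.99998880e-01]]
```

```bash
cat >> h.py <<'E'
def goal(*wps):  # (x,y,z,yaw of tool y): rows from the present pose
    s=ctrl.get_state(); R0=R.from_rotvec(s["orientation"]); p0=s["eef_pos"]
    print("t",s["time_s"].__round__(2),"p",np.round(p0,4),"yaw",round(yawnow(s),3),"F",np.round(s["contact_force"],1),"w",round(s["gripper_width"],4),"gf",round(s["grasp_force"],1))
    for x,y,z,t in wps:
        Y=np.array([np.cos(t),np.sin(t),0]);Z=np.array([0,0,-1.]);X=np.cross(Y,Z)
        Rt=R.from_matrix(np.c_[X,Y,Z])
        print(np.round(R0.inv().apply(np.array([x,y,z])-p0)*100,2).tolist(),np.round((R0.inv()*Rt).as_rotvec(),3).tolist())
def yawnow(s):
    m=R.from_rotvec(s["orientation"]).as_matrix(); return np.arctan2(m[1,1],m[0,1])
def handle(q,z,r=0):
    return (*w2([-.046+r,.19],q),z,box()[1]+np.pi/2+q)
E
python3 - <<'E'
from h import *
goal((.268,-.592,.43,-1.145),handle(0,.43),handle(0,.26))
E
```

```text
t 0.1 p [ 0.2683 -0.5916  0.2305] yaw -1.145 F [ 0.4  0.4 -0.4] w 0.0858 gf 0.0
[-0.04, -0.0, -19.95] [-0.001, 0.0, -0.0]
[50.41, -22.67, -19.92] [-0.001, -0.001, -1.269]
[50.41, -22.65, -2.92] [-0.001, -0.001, -1.269]
```

carry_out --delta_pos '[[0,0,-20],[0,0,-20],[0,0,-20],[0,0,-20],[0,0,-20],[0,0,-20]]' --twist '[[0,0,0],[0,0,0],[0,0,0],[0,0,0],[0,0,0],[0,0,0]]' --claw 1

```text
time_s: 0.6
eef_pos: [0.2688, -0.5928, 0.4391]
orientation: [3.061, 0.662, 0.004]
contact_force: [1.1, -0.6, 0.8]
gripper_width: 0.0854
grasp_force: 0.0
```

carry_out --delta_pos '[[50.4,-22.6,0],[50.4,-22.6,0],[50.4,-22.6,0],[50.4,-22.6,0],[50.4,-22.6,0],[50.4,-22.6,0],[50.4,-22.6,0],[50.4,-22.6,0],[50.4,-22.6,0],[50.4,-22.6,0],[50.4,-22.6,0],[50.4,-22.6,0]]' --twist '[[0,0,-1.27],[0,0,-1.27],[0,0,-1.27],[0,0,-1.27],[0,0,-1.27],[0,0,-1.27],[0,0,-1.27],[0,0,-1.27],[0,0,-1.27],[0,0,-1.27],[0,0,-1.27],[0,0,-1.27]]'

```text
time_s: 1.6
eef_pos: [0.6003, -0.2156, 0.431]
orientation: [-2.076, -2.357, 0.0]
contact_force: [-0.3, 0.1, 0.2]
gripper_width: 0.0851
grasp_force: 0.0
```

```bash
python3 - <<'E'
from h import *
goal(handle(0,.43),handle(0,.25))
E
```

```text
t 1.6 p [ 0.6003 -0.2156  0.431 ] yaw 0.127 F [-0.3  0.1  0.2] w 0.0851 gf 0.0
[3.39, 3.81, 0.1] [-0.0, -0.0, 0.002]
[3.39, 3.82, 18.1] [-0.0, -0.0, 0.002]
```

carry_out --delta_pos '[[3.4,3.8,0],[3.4,3.8,0],[3.4,3.8,0],[3.4,3.8,8],[3.4,3.8,14],[3.4,3.8,14],[3.4,3.8,14],[3.4,3.8,14],[3.4,3.8,14]]' --twist '[[0,0,0],[0,0,0],[0,0,0],[0,0,0],[0,0,0],[0,0,0],[0,0,0],[0,0,0],[0,0,0]]'

```text
time_s: 2.35
eef_pos: [0.6323, -0.1796, 0.2912]
orientation: [-2.079, -2.354, 0.001]
contact_force: [-0.4, -0.2, 1.7]
gripper_width: 0.0851
grasp_force: 0.0
```

```bash
python3 - <<'E'
from h import *
goal(handle(0,.24),handle(0,.15))
cv2.imwrite("pics/w1.png",ctrl.grab_frame("wrist"))
cal=ctrl.get_calibration("wrist")
print("pred bar top",proj(cal,[*w2([-.046,.19]),.193]), "leaf free top outer", proj(cal,[*w2([-.006,.213]),.202]))
E
```

```text
t 2.35 p [ 0.6323 -0.1796  0.2912] yaw 0.124 F [-0.4 -0.2  1.7] w 0.0851 gf 0.0
[0.22, 0.19, 5.12] [-0.001, -0.0, -0.0]
[0.22, 0.21, 14.12] [-0.001, -0.0, -0.0]
pred bar top [[315.92062409 243.32366659]] leaf free top outer [[351.45552861 306.46457693]]
```

View pics/w1.png

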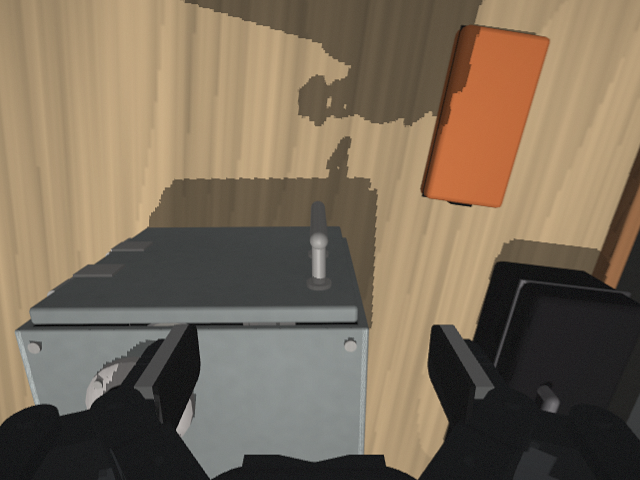

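The wrist view shows the bar top at (318,240) against a prediction of (316,243), so the pose is good to about 2 mm. I'll descend and grip.

carry_out --delta_pos '[[0.3,0.3,4],[0.3,0.3,8],[0.3,0.3,11],[0.3,0.3,13.5],[0.3,0.3,13.5],[0.3,0.3,13.5]]' --twist '[[0,0,0],[0,0,0],[0,0,0],[0,0,0],[0,0,0],[0,0,0]]'

```text
time_s: 2.9
eef_pos: [0.6361, -0.1757, 0.1577]
orientation: [2.078, 2.355, 0.001]
contact_force: [0.7, 0.1, 1.4]
gripper_width: 0.0854
grasp_force: 0.0
```

carry_out --delta_pos '[[0,0,0],[0,0,0],[0,0,0],[0,0,0],[0,0,0],[0,0,0],[0,0,0],[0,0,0],[0,0,0],[0,0,0]]' --twist '[[0,0,0],[0,0,0],[0,0,0],[0,0,0],[0,0,0],[0,0,0],[0,0,0],[0,0,0],[0,0,0],[0,0,0]]' --claw 0 --grip_force 60

```text
time_s: 3.73
eef_pos: [0.6347, -0.1756, 0.157]
orientation: [-2.078, -2.355, 0.002]
contact_force: [-6.0, 0.4, 6.3]
gripper_width: 0.0099
grasp_force: 58.5
```

```bash
python3 - <<'E'
from h import *
z=ctrl.get_state()["eef_pos"][2]
goal(*[handle(q,z) for q in (0,.1,.2,.3,.4,.5,.6,.7,.8,.9,1.0)])
E
```

```text
t 3.73 p [ 0.6347 -0.1756  0.157 ] yaw 0.125 F [-6.   0.4  6.3] w 0.0099 gf 58.5
[-0.14, -0.1, 0.0] [-0.002, 0.0, 0.0]
[1.73, -0.65, 0.0] [-0.002, 0.0, -0.1]
[3.54, -1.39, 0.0] [-0.002, -0.0, -0.2]
[5.27, -2.31, 0.0] [-0.002, -0.0, -0.3]
[6.89, -3.39, 0.0] [-0.002, -0.0, -0.4]
[8.4, -4.63, 0.01] [-0.002, -0.0, -0.5]
[9.78, -6.01, 0.01] [-0.002, -0.0, -0.6]
[11.02, -7.53, 0.01] [-0.002, -0.0, -0.7]
[12.09, -9.16, 0.01] [-0.001, -0.001, -0.8]
[13.0, -10.89, 0.02] [-0.001, -0.001, -0.9]
[13.73, -12.7, 0.02] [-0.001, -0.001, -1.0]
```

carry_out --delta_pos '[[0.9,-0.2,0],[1.85,-0.55,0],[2.7,-0.9,0],[3.65,-1.3,0],[3.65,-1.3,0]]' --twist '[[0,0,-0.05],[0,0,-0.1],[0,0,-0.15],[0,0,-0.2],[0,0,-0.2]]'

```text
time_s: 4.15
eef_pos: [0.6166, -0.1401, 0.1569]
orientation: [-1.827, -2.554, 0.003]
contact_force: [-4.0, -2.3, 4.3]
gripper_width: 0.0106
grasp_force: 59.6
```

```bash
python3 - <<'E'
from h import *
goal(*[handle(q,.157,-.0015) for q in (0.2,.3,.4,.5,.6,.7,.8,.9,1.0)])
E
```

```text
t 4.15 p [ 0.6166 -0.1401  0.1569] yaw 0.329 F [-4.  -2.3  4.3] w 0.0106 gf 59.6
[-0.05, -0.08, -0.01] [-0.002, 0.0, 0.005]
[1.83, -0.64, -0.0] [-0.002, 0.0, -0.095]
[3.64, -1.39, -0.0] [-0.002, 0.0, -0.195]
[5.37, -2.31, -0.0] [-0.002, -0.0, -0.295]
[6.99, -3.4, -0.0] [-0.002, -0.0, -0.395]
[8.5, -4.65, 0.0] [-0.002, -0.0, -0.495]
[9.88, -6.04, 0.0] [-0.002, -0.0, -0.595]
[11.11, -7.56, 0.01] [-0.002, -0.0, -0.695]
[12.18, -9.2, 0.01] [-0.002, -0.001, -0.795]
```

Tracking is good and it's through the catch. I'll continue to about 1.0 rad.

carry_out --delta_pos '[[0.9,-0.25,0],[1.85,-0.6,0],[2.75,-0.95,0],[3.65,-1.35,0],[4.5,-1.8,0],[5.4,-2.25,0],[6.2,-2.8,0],[7.0,-3.35,0],[7.75,-3.95,0],[8.5,-4.6,0],[9.2,-5.3,0],[9.9,-6.0,0]]' --twist '[[0,0,-0.05],[0,0,-0.1],[0,0,-0.15],[0,0,-0.2],[0,0,-0.25],[0,0,-0.3],[0,0,-0.35],[0,0,-0.4],[0,0,-0.45],[0,0,-0.5],[0,0,-0.55],[0,0,-0.6]]'

```text
time_s: 5.15
eef_pos: [0.5296, -0.0663, 0.1569]
orientation: [0.994, 2.979, -0.001]
contact_force: [-1.1, -3.5, 3.4]
gripper_width: 0.0097
grasp_force: 59.9
```

```bash
python3 - <<'E'
from h import *
goal(*[handle(q,.157,-.0015) for q in (0.8,.9,1.0,1.1)])
E
```

```text
t 5.15 p [ 0.5296 -0.0663  0.1569] yaw 0.927 F [-1.1 -3.5  3.4] w 0.0097 gf 59.9
[0.17, -0.1, -0.01] [-0.0, 0.001, 0.003]
[2.05, -0.66, -0.01] [-0.0, 0.001, -0.097]
[3.86, -1.41, -0.02] [-0.0, 0.001, -0.197]
[5.58, -2.34, -0.02] [-0.0, 0.001, -0.297]
```

carry_out --delta_pos '[[0.9,-0.3,0],[1.85,-0.6,0],[2.75,-0.95,0],[3.6,-1.35,0],[3.6,-1.35,0],[3.6,-1.35,0]]' --twist '[[0,0,-0.05],[0,0,-0.1],[0,0,-0.15],[0,0,-0.2],[0,0,-0.2],[0,0,-0.2]]'

```text
time_s: 5.65
eef_pos: [0.493, -0.0547, 0.1569]
orientation: [0.695, 3.063, 0.0]
contact_force: [0.1, 2.9, 2.6]
gripper_width: 0.0105
grasp_force: 59.8
```

carry_out --delta_pos '[[0,0,0],[0,0,0],[0,0,0],[0,0,0],[0,0,0],[0,0,0],[0,0,-4],[0,0,-8],[0,0,-12],[0,0,-16],[0,0,-18],[0,0,-18]]' --twist '[[0,0,0],[0,0,0],[0,0,0],[0,0,0],[0,0,0],[0,0,0],[0,0,0],[0,0,0],[0,0,0],[0,0,0],[0,0,0],[0,0,0]]' --claw 1

```text
time_s: 6.65
eef_pos: [0.4946, -0.0551, 0.3416]
orientation: [0.693, 3.056, 0.0]
contact_force: [0.3, 0.8, 0.1]
gripper_width: 0.0851
grasp_force: 0.0
```

```bash
python3 - <<'E'
from h import *
q=1.0
goal((*w2([.05,.12],q),.36,box()[1]+q+np.pi/2))
im=ctrl.grab_frame("top"); cv2.imwrite("pics/t2.png",cv2.resize(im[120:320,300:580],None,fx=2.85,fy=2.85,interpolation=cv2.INTER_CUBIC))
cal=ctrl.get_calibration("top")
m=cv2.inRange(cv2.cvtColor(im,cv2.COLOR_BGR2HSV),(0,120,60),(8,255,255))|cv2.inRange(cv2.cvtColor(im,cv2.COLOR_BGR2HSV),(172,120,60),(180,255,255))
n,_,st,ce=cv2.connectedComponentsWithStats(m)
for i in range(1,n):
    if st[i,4]>4: print(st[i],ce[i],onz(cal,[ce[i]],.17)[0])
print("pred tab0",w2([.096,.15],q),proj(cal,[*w2([.096,.15],q),.17]))
E
```

```text
t 6.65 p [ 0.4946 -0.0551  0.3416] yaw 1.125 F [0.3 0.8 0.1] w 0.0851 gf 0.0
[-9.34, -7.14, -1.78] [0.002, 0.008, 0.001]
[  363   137   170   343 35191] [450.26236822 310.31169901] [ 0.41013899 -0.1959168   0.17      ]
[179 180  15  15 170] [185.71176471 187.21764706] [0.72043582 0.27101689 0.17      ]
[ 28 244  10   7  48] [ 32.45833333 247.5       ] [0.64255793 0.57402576 0.17      ]
[161 344  21  46 525] [170.94285714 367.06857143] [0.38157226 0.32971035 0.17      ]
[337 467  74  13 556] [382.3471223  475.05935252] [ 0.14398566 -0.02247854  0.17      ]
pred tab0 [ 0.60240688 -0.15251085] [[409.09632148 214.78688138]]
```

View pics/t2.png

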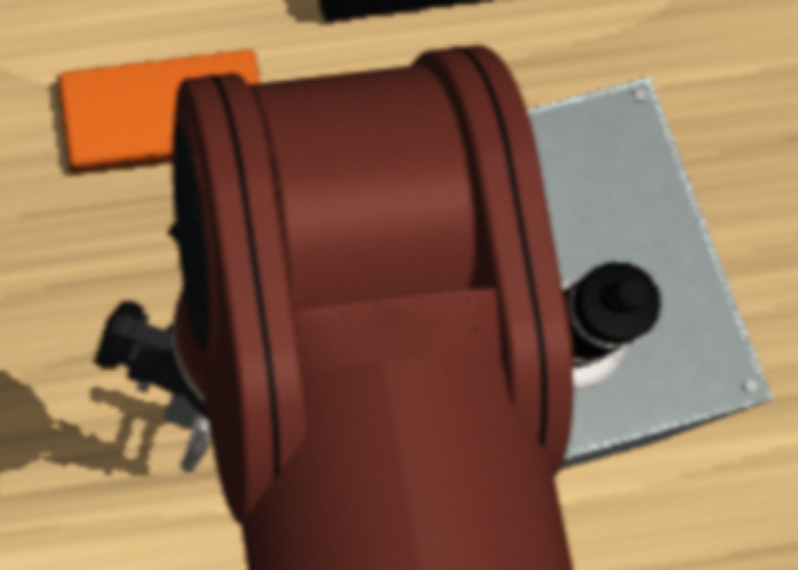

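The arm hides the clip in the top view. I'll move so the wrist camera looks down on it.

```bash
python3 - <<'E'
from h import *
goal((*w2([.15,.13],1.0),.34,box()[1]+1+np.pi/2))
E
```

```text
t 6.7 p [ 0.4938 -0.0552  0.3388] yaw 1.125 F [ 1.2 -0.3 -0.9] w 0.0853 gf 0.0
[-19.39, -6.1, -0.04] [0.001, 0.004, 0.001]
```

carry_out --delta_pos '[[-19.4,-6.1,0],[-19.4,-6.1,0],[-19.4,-6.1,0],[-19.4,-6.1,0],[-19.4,-6.1,0],[-19.4,-6.1,0],[-19.4,-6.1,0],[-19.4,-6.1,0]]' --twist '[[0,0,0],[0,0,0],[0,0,0],[0,0,0],[0,0,0],[0,0,0],[0,0,0],[0,0,0]]'

```text
time_s: 7.37
eef_pos: [0.6413, -0.1932, 0.3347]
orientation: [-0.693, -3.062, -0.002]
contact_force: [0.5, 0.7, 1.0]
gripper_width: 0.0857
grasp_force: 0.0
```

```bash
python3 - <<'E'
from h import *
goal()
cal=ctrl.get_calibration("wrist")
im=ctrl.grab_frame("wrist"); cv2.imwrite("pics/w2.png",im)
hsv=cv2.cvtColor(im,cv2.COLOR_BGR2HSV)
m=cv2.inRange(hsv,(0,130,60),(6,255,255))|cv2.inRange(hsv,(172,130,60),(180,255,255))
n,_,st,ce=cv2.connectedComponentsWithStats(m)
for i in range(1,n):
    if st[i,4]>15: print(st[i],ce[i],onz(cal,[ce[i]],.168)[0])
for nm,p,z in (("bar",[-.046,.19],.193),("leaf",[-.006,.213],.202),("leafin",[.006,.213],.202),("pivot",[.045,.15],.148),("tab0",[.096,.15],.168),("seat",[.064,.081],.144)):
    print(nm,np.round(proj(cal,[*w2(p,1.0),z])[0]))
E
```

```text
t 7.37 p [ 0.6413 -0.1932  0.3347] yaw 1.126 F [0.5 0.7 1. ] w 0.0857 gf 0.0
[341 146  20  16 265] [350.51320755 153.45283019] [ 0.60515834 -0.14605283  0.168     ]
bar [418. -91.]
leaf [455. -16.]
leafin [453.   7.]
pivot [341.  83.]
tab0 [341. 154.]
seat [252. 109.]
```

View pics/w2.png

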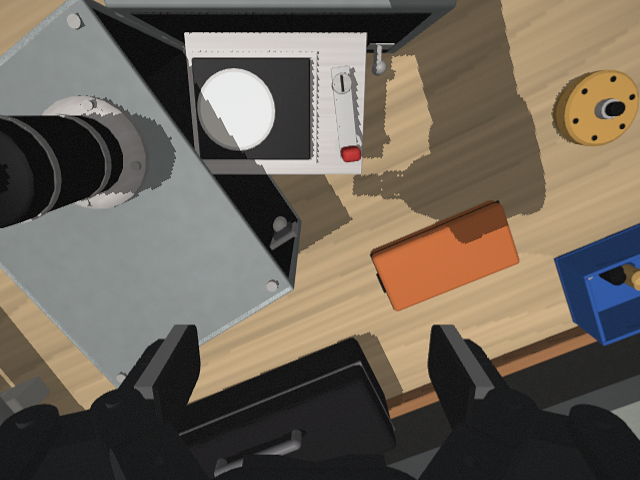

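The wrist view matches the model at q=1.0. The pivot screw is at (342,83) against a prediction of (341,83), and the plaque centre at (252,108) against (252,109). The red tab at (350,153) puts the clip angle near -0.13. Next I'll pinch the tab.

```bash
cat >> h.py <<'E'
def tab(phi,z,q=1.0):
    return (*w2([.045+.051*np.cos(phi),.15-.051*np.sin(phi)],q),z,box()[1]+q-phi+np.pi/2)
E
python3 - <<'E'
from h import *
d=np.array([.60516,-.14605])-w2([.045,.15],1.0); t=box()[1]+1
x,y=d@[np.cos(t),np.sin(t)],d@[-np.sin(t),np.cos(t)]; print("phi",np.arctan2(-y,x),"r",np.hypot(x,y))
goal(tab(-.13,.335),tab(-.13,.157))
E
```

```text
phi -0.13753302829959493 r 0.05117634365630655
t 7.42 p [ 0.6411 -0.1927  0.3358] yaw 1.126 F [-0.6 -0.3  0.2] w 0.0855 gf 0.0
[5.27, 2.63, 0.08] [0.0, -0.001, -0.128]
[5.25, 2.62, 17.88] [0.0, -0.001, -0.128]
```

carry_out --delta_pos '[[2.6,1.3,0],[5.2,2.6,0],[5.2,2.6,0],[5.2,2.6,4],[5.2,2.6,8],[5.2,2.6,10.5],[5.2,2.6,10.5],[5.2,2.6,10.5],[5.2,2.6,10.5]]' --twist '[[0,0,-0.06],[0,0,-0.13],[0,0,-0.13],[0,0,-0.13],[0,0,-0.13],[0,0,-0.13],[0,0,-0.13],[0,0,-0.13],[0,0,-0.13]]' --claw 0.5 --grip_force 30

```text
time_s: 8.17
eef_pos: [0.6065, -0.1475, 0.234]
orientation: [0.493, 3.1, -0.001]
contact_force: [0.5, -0.3, 0.3]
gripper_width: 0.0427
grasp_force: 0.0
```

```bash
python3 - <<'E'
from h import *
goal(tab(-.137,.19),tab(-.137,.157))
E
```

```text
t 8.17 p [ 0.6065 -0.1475  0.234 ] yaw 1.256 F [ 0.5 -0.3  0.3] w 0.0427 gf 0.0
[0.2, 0.1, 4.4] [0.0, 0.003, -0.006]
[0.21, 0.1, 7.7] [0.0, 0.003, -0.006]
```

carry_out --delta_pos '[[0.1,0.1,3],[0.1,0.1,5.5],[0.1,0.1,7.2],[0.1,0.1,7.6],[0.1,0.1,7.6],[0.1,0.1,7.6]]' --twist '[[0,0,0],[0,0,0],[0,0,0],[0,0,0],[0,0,0],[0,0,0]]'

```text
time_s: 8.67
eef_pos: [0.6064, -0.1468, 0.1578]
orientation: [0.493, 3.1, -0.0]
contact_force: [0.4, -0.5, 0.8]
gripper_width: 0.0423
grasp_force: 0.0
```

carry_out --delta_pos '[[0,0,0],[0,0,0],[0,0,0],[0,0,0],[0,0,0],[0,0,0],[0,0,0],[0,0,0]]' --twist '[[0,0,0],[0,0,0],[0,0,0],[0,0,0],[0,0,0],[0,0,0],[0,0,0],[0,0,0]]' --claw 0

```text
time_s: 9.33
eef_pos: [0.6061, -0.1466, 0.1566]
orientation: [0.493, 3.1, 0.0]
contact_force: [1.1, 0.2, 5.9]
gripper_width: 0.0136
grasp_force: 32.2
```

```bash
python3 - <<'E'
from h import *
goal(*[tab(f,.158) for f in (-.137,0,.15,.3,.45,.6,.75,.9,1.05,1.2,1.35,1.5,1.57)])
E
```

```text
t 9.33 p [ 0.6061 -0.1466  0.1566] yaw 1.255 F [1.1 0.2 5.9] w 0.0136 gf 32.2
[0.12, 0.02, -0.14] [0.0, 0.002, -0.006]
[0.16, -0.67, -0.14] [0.001, 0.002, 0.131]
[0.32, -1.42, -0.14] [0.001, 0.002, 0.281]
[0.59, -2.14, -0.14] [0.001, 0.002, 0.431]
[0.96, -2.81, -0.14] [0.001, 0.002, 0.581]
[1.42, -3.41, -0.15] [0.001, 0.002, 0.731]
[1.97, -3.94, -0.15] [0.001, 0.002, 0.881]
[2.6, -4.38, -0.15] [0.002, 0.002, 1.031]
[3.28, -4.72, -0.15] [0.002, 0.002, 1.181]
[4.01, -4.96, -0.15] [0.002, 0.002, 1.331]
[4.76, -5.09, -0.15] [0.002, 0.001, 1.481]
[5.53, -5.1, -0.16] [0.002, 0.001, 1.631]
[5.88, -5.06, -0.16] [0.002, 0.001, 1.701]
```

carry_out --delta_pos '[[0.05,-0.6,-0.1],[0.2,-1.2,-0.1],[0.45,-1.9,-0.2],[0.75,-2.5,-0.2],[1.2,-3.1,-0.2],[1.7,-3.65,-0.2]]' --twist '[[0,0,0.12],[0,0,0.24],[0,0,0.36],[0,0,0.49],[0,0,0.61],[0,0,0.75]]'

```text
time_s: 9.83
eef_pos: [0.5803, -0.1744, 0.1589]
orientation: [1.579, 2.711, 0.007]
contact_force: [5.3, 4.1, 9.1]
gripper_width: 0.0128
grasp_force: 32.5
```

```bash
python3 - <<'E'
from h import *
goal(*[tab(f,.159) for f in (.6,.75,.9,1.05,1.2,1.35,1.5,1.57)])
E
```

```text
t 9.83 p [ 0.5803 -0.1744  0.1589] yaw 0.516 F [5.3 4.1 9.1] w 0.0128 gf 32.5
[-0.1, 0.13, -0.0] [0.006, 0.002, -0.008]
[-0.05, -0.64, -0.01] [0.006, 0.001, 0.142]
[0.11, -1.38, -0.01] [0.006, 0.001, 0.292]
[0.39, -2.1, -0.02] [0.006, 0.0, 0.442]
[0.76, -2.76, -0.02] [0.006, -0.0, 0.592]
[1.24, -3.36, -0.03] [0.006, -0.001, 0.742]
[1.79, -3.89, -0.03] [0.006, -0.001, 0.892]
[2.08, -4.1, -0.03] [0.006, -0.001, 0.962]
```

carry_out --delta_pos '[[-0.05,-0.5,0],[0,-1.1,0],[0.2,-1.7,-0.05],[0.45,-2.25,-0.05],[0.75,-2.8,-0.05],[1.15,-3.3,-0.05],[1.6,-3.75,-0.05],[1.9,-4.0,-0.05],[1.9,-4.0,-0.05]]' --twist '[[0,0,0.12],[0,0,0.24],[0,0,0.36],[0,0,0.48],[0,0,0.6],[0,0,0.72],[0,0,0.84],[0,0,0.92],[0,0,0.92]]'

```text
time_s: 10.58
eef_pos: [0.5361, -0.1759, 0.1594]
orientation: [2.62, 1.733, 0.01]
contact_force: [7.5, 10.1, 3.5]
gripper_width: 0.0134
grasp_force: 32.4
```

```bash
python3 - <<'E'
from h import *
goal(tab(1.5,.159),tab(1.57,.159))
E
```

```text
t 10.58 p [ 0.5361 -0.1759  0.1594] yaw -0.402 F [ 7.5 10.1  3.5] w 0.0134 gf 32.4
[-0.12, 0.23, 0.04] [0.004, -0.005, -0.026]
[-0.12, -0.13, 0.04] [0.004, -0.005, 0.044]
```

carry_out --delta_pos '[[0,0,0],[0,0,0],[0,0,0],[0,0,0],[0,0,-3],[0,0,-7],[0,0,-11],[0,0,-15],[0,0,-18],[0,0,-18],[0,0,-18]]' --twist '[[0,0,0],[0,0,0],[0,0,0],[0,0,0],[0,0,0],[0,0,0],[0,0,0],[0,0,0],[0,0,0],[0,0,0],[0,0,0]]' --claw 0.3

```text
time_s: 11.5
eef_pos: [0.534, -0.1802, 0.3396]
orientation: [2.617, 1.734, 0.003]
contact_force: [-0.3, -1.1, -0.2]
gripper_width: 0.0255
grasp_force: 0.0
```

```bash
python3 - <<'E'
from h import *
q=1.0
goal((*w2([.02+.13,.13],q),.34,box()[1]+q+np.pi/2))
E
```

```text
t 11.5 p [ 0.534  -0.1802  0.3396] yaw -0.401 F [-0.3 -1.1 -0.2] w 0.0255 gf 0.0
[2.97, 10.53, -0.01] [0.002, 0.002, -1.525]
```

carry_out --delta_pos '[[1,4,0],[2,8,0],[3,10.5,0],[3,10.5,0],[3,10.5,0],[3,10.5,0],[3,10.5,0],[3,10.5,0],[3,10.5,0],[3,10.5,0],[3,10.5,0],[3,10.5,0]]' --twist '[[0,0,-1.5],[0,0,-1.5],[0,0,-1.5],[0,0,-1.5],[0,0,-1.5],[0,0,-1.5],[0,0,-1.5],[0,0,-1.5],[0,0,-1.5],[0,0,-1.5],[0,0,-1.5],[0,0,-1.5]]' --claw 1

```text
time_s: 12.5
eef_pos: [0.6412, -0.1932, 0.3356]
orientation: [-0.723, -3.054, 0.0]
contact_force: [0.1, 0.3, 0.1]
gripper_width: 0.0853
grasp_force: 0.0
```

carry_out --delta_pos '[[0,0,0],[0,0,0],[0,0,0]]' --twist '[[0,0,0],[0,0,0],[0,0,0]]'

```text
time_s: 12.75
eef_pos: [0.6416, -0.193, 0.3368]
orientation: [-0.739, -3.052, -0.0]
contact_force: [0.5, 0.5, -0.3]
gripper_width: 0.0855
grasp_force: 0.0
```

```bash
python3 - <<'E'
from h import *
goal()
cal=ctrl.get_calibration("wrist")
im=ctrl.grab_frame("wrist"); cv2.imwrite("pics/w3.png",im)
for nm,p,z in (("leafin",[.006,.213],.202),("pivot",[.045,.15],.148),("tab on",[.045,.099],.168),("seat",[.064,.081],.144)):
    print(nm,np.round(proj(cal,[*w2(p,1.0),z])[0]))
print(handle(1.0,.34))
goal(handle(1.0,.34),handle(1.0,.157))
E
```

```text
t 12.75 p [ 0.6416 -0.193   0.3368] yaw 1.096 F [ 0.5  0.5 -0.3] w 0.0855 gf 0.0
leafin [445.   2.]
pivot [337.  82.]
tab on [267.  82.]
seat [249. 111.]
(np.float64(0.4916039125846148), np.float64(-0.05511114519042459), 0.34, np.float64(1.1242607829164606))
t 12.8 p [ 0.6417 -0.1929  0.3371] yaw 1.096 F [ 0.2 -0.7  0.3] w 0.0854 gf 0.0
[19.64, 5.41, -0.27] [-0.0, -0.001, -0.028]
[19.62, 5.41, 18.03] [-0.0, -0.001, -0.028]
```

View pics/w3.png

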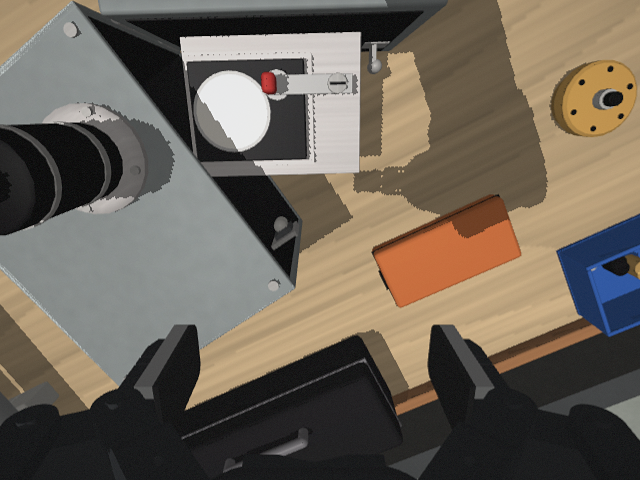

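The view shows the clip square on the plaque, with the tab at (268,82). The plaque is seated and the door is still at about 1.0. I'll go back to the handle.

carry_out --delta_pos '[[19.6,5.4,0],[19.6,5.4,0],[19.6,5.4,0],[19.6,5.4,0],[19.6,5.4,0],[19.6,5.4,0],[19.6,5.4,0],[19.6,5.4,4],[19.6,5.4,8],[19.6,5.4,10],[19.6,5.4,10],[19.6,5.4,10]]' --twist '[[0,0,-0.03],[0,0,-0.03],[0,0,-0.03],[0,0,-0.03],[0,0,-0.03],[0,0,-0.03],[0,0,-0.03],[0,0,-0.03],[0,0,-0.03],[0,0,-0.03],[0,0,-0.03],[0,0,-0.03]]'

```text
time_s: 13.8
eef_pos: [0.4918, -0.0565, 0.2375]
orientation: [-0.689, -3.063, -0.001]
contact_force: [-0.2, -0.6, 0.3]
gripper_width: 0.0854
grasp_force: 0.0
```

```bash
python3 - <<'E'
from h import *
goal(handle(1.0,.157,-.0015))
E
```

```text
t 13.8 p [ 0.4918 -0.0565  0.2375] yaw 1.128 F [-0.2 -0.6  0.3] w 0.0854 gf 0.0
[0.21, 0.11, 8.05] [0.0, -0.002, 0.004]
```

carry_out --delta_pos '[[0.1,0.1,3],[0.1,0.1,6],[0.1,0.1,8],[0.1,0.1,8],[0.1,0.1,8]]' --twist '[[0,0,0],[0,0,0],[0,0,0],[0,0,0],[0,0,0]]'

```text
time_s: 14.22
eef_pos: [0.4922, -0.0547, 0.1592]
orientation: [0.688, 3.065, 0.001]
contact_force: [0.5, 0.3, 0.8]
gripper_width: 0.0851
grasp_force: 0.0
```

carry_out --delta_pos '[[0,0,0],[0,0,0],[0,0,0],[0,0,0],[0,0,0],[0,0,0],[0,0,0],[0,0,0],[0,0,0],[0,0,0]]' --twist '[[0,0,0],[0,0,0],[0,0,0],[0,0,0],[0,0,0],[0,0,0],[0,0,0],[0,0,0],[0,0,0],[0,0,0]]' --claw 0 --grip_force 60

```text
time_s: 15.05
eef_pos: [0.4917, -0.0539, 0.1583]
orientation: [0.686, 3.065, 0.001]
contact_force: [0.3, 4.8, 5.6]
gripper_width: 0.0101
grasp_force: 58.6
```

```bash
python3 - <<'E'
from h import *
goal(*[handle(q,.157,-.0015) for q in (1,.95,.9,.85,.8,.75,.7,.65,.6,.55,.5,.45,.4)])
E
```

```text
t 15.05 p [ 0.4917 -0.0539  0.1583] yaw 1.131 F [0.3 4.8 5.6] w 0.0101 gf 58.6
[0.11, -0.11, 0.13] [0.001, 0.001, 0.006]
[-0.85, 0.1, 0.13] [0.001, 0.001, 0.056]
[-1.82, 0.25, 0.13] [0.001, 0.001, 0.106]
[-2.79, 0.37, 0.13] [0.001, 0.001, 0.156]
[-3.77, 0.43, 0.13] [0.001, 0.001, 0.206]
[-4.74, 0.44, 0.13] [0.001, 0.001, 0.256]
[-5.72, 0.41, 0.14] [0.001, 0.001, 0.306]
[-6.7, 0.32, 0.14] [0.001, 0.001, 0.356]
[-7.67, 0.19, 0.14] [0.001, 0.001, 0.406]
[-8.63, 0.01, 0.14] [0.001, 0.001, 0.456]
[-9.58, -0.22, 0.14] [0.001, 0.001, 0.506]
[-10.52, -0.5, 0.14] [0.001, 0.0, 0.556]
[-11.45, -0.82, 0.14] [0.001, 0.0, 0.606]
```

carry_out --delta_pos '[[-0.95,0.2,0],[-1.9,0.35,0],[-2.9,0.45,0],[-3.85,0.5,0],[-4.8,0.5,0],[-5.8,0.5,0],[-6.8,0.4,0],[-7.75,0.25,0],[-8.7,0.1,0],[-9.65,-0.15,0],[-10.6,-0.4,0],[-11.5,-0.75,0]]' --twist '[[0,0,0.05],[0,0,0.1],[0,0,0.15],[0,0,0.2],[0,0,0.25],[0,0,0.3],[0,0,0.35],[0,0,0.4],[0,0,0.45],[0,0,0.5],[0,0,0.55],[0,0,0.6]]'

```text
time_s: 16.05
eef_pos: [0.5934, -0.1099, 0.1584]
orientation: [1.564, 2.723, 0.002]
contact_force: [3.1, 3.0, 4.6]
gripper_width: 0.0103
grasp_force: 58.9
```

```bash
python3 - <<'E'
from h import *
goal(*[handle(q,.157,-.0015) for q in (.4,.35,.3,.25,.2,.15,.1,.05,0,-.02)])
E
```

```text
t 16.05 p [ 0.5934 -0.1099  0.1584] yaw 0.528 F [3.1 3.  4.6] w 0.0103 gf 58.9
[0.06, -0.15, 0.13] [0.002, 0.0, 0.004]
[-0.89, 0.06, 0.14] [0.002, 0.0, 0.054]
[-1.86, 0.22, 0.14] [0.002, 0.0, 0.104]
[-2.83, 0.33, 0.14] [0.002, 0.0, 0.154]
[-3.81, 0.4, 0.14] [0.002, 0.0, 0.204]
[-4.79, 0.41, 0.14] [0.002, 0.0, 0.254]
[-5.77, 0.38, 0.14] [0.002, 0.0, 0.304]
[-6.74, 0.3, 0.14] [0.002, 0.0, 0.354]
[-7.71, 0.17, 0.14] [0.002, 0.0, 0.404]
[-8.1, 0.1, 0.14] [0.002, 0.0, 0.424]
```

carry_out --delta_pos '[[-0.95,0.2,0],[-1.9,0.35,0],[-2.9,0.45,0],[-3.9,0.5,0],[-4.85,0.5,0],[-5.8,0.5,0],[-6.5,0.45,0],[-7.2,0.4,0],[-7.8,0.3,0],[-8.0,0.3,0],[-8.0,0.3,0]]' --twist '[[0,0,0.05],[0,0,0.1],[0,0,0.15],[0,0,0.2],[0,0,0.25],[0,0,0.3],[0,0,0.34],[0,0,0.375],[0,0,0.4],[0,0,0.4],[0,0,0.4]]'

```text
time_s: 16.97
eef_pos: [0.6344, -0.1734, 0.1583]
orientation: [-2.065, -2.36, -0.003]
contact_force: [-8.5, 13.3, 12.8]
gripper_width: 0.01
grasp_force: 60.0
```

```bash
python3 - <<'E'
from h import *
goal((.6347,-.1756,.158,.1245))
E
```

```text
t 16.97 p [ 0.6344 -0.1734  0.1583] yaw 0.133 F [-8.5 13.3 12.8] w 0.01 gf 60.0
[-0.22, 0.0, 0.03] [-0.002, -0.005, 0.009]
```

carry_out --delta_pos '[[-0.2,0,0],[-0.4,0,0],[-0.6,0,0],[-0.6,0,0],[-0.6,0,0],[-0.6,0,0]]' --twist '[[0,0,0.01],[0,0,0.01],[0,0,0.01],[0,0,0.01],[0,0,0.01],[0,0,0.01]]'

```text
time_s: 17.47
eef_pos: [0.6344, -0.1735, 0.1583]
orientation: [-2.067, -2.351, -0.007]
contact_force: [-15.5, 26.8, 17.7]
gripper_width: 0.01
grasp_force: 60.7
```

```bash
python3 - <<'E'
from h import *
goal((.6347,-.1756,.158,.1245))
E
```

```text
t 17.47 p [ 0.6344 -0.1735  0.1583] yaw 0.128 F [-15.5  26.8  17.7] w 0.01 gf 60.7
[-0.22, -0.0, 0.03] [-0.004, -0.011, 0.004]
```

Force rose to 27 N without any movement, so the door is against its stop. I'll relax, release and lift.

carry_out --delta_pos '[[0.3,0,0],[0.6,0,0],[0.6,0,0]]' --twist '[[0,0,0],[0,0,0],[0,0,0]]'

```text
time_s: 17.72
eef_pos: [0.6344, -0.1734, 0.1584]
orientation: [-2.077, -2.352, -0.002]
contact_force: [-7.8, 12.5, 11.6]
gripper_width: 0.0104
grasp_force: 59.9
```

carry_out --delta_pos '[[0,0,0],[0,0,0],[0,0,0],[0,0,0],[0,0,0],[0,0,0],[0,0,-3],[0,0,-7],[0,0,-11],[0,0,-14],[0,0,-14],[0,0,-14]]' --twist '[[0,0,0],[0,0,0],[0,0,0],[0,0,0],[0,0,0],[0,0,0],[0,0,0],[0,0,0],[0,0,0],[0,0,0],[0,0,0],[0,0,0]]' --claw 1

```text
time_s: 18.72
eef_pos: [0.636, -0.178, 0.3003]
orientation: [2.082, 2.348, 0.003]
contact_force: [0.1, -0.6, -1.7]
gripper_width: 0.0856
grasp_force: 0.0
```

```bash
python3 - <<'E'
from h import *
goal(handle(0,.2912))
cal=ctrl.get_calibration("wrist")
im=ctrl.grab_frame("wrist"); cv2.imwrite("pics/w4.png",im)
print(proj(cal,[*w2([-.046,.19]),.193]),proj(cal,[*w2([-.006,.213]),.202]))
E
```

```text
t 18.72 p [ 0.636  -0.178   0.3003] yaw 0.12 F [ 0.1 -0.6 -1.7] w 0.0856 gf 0.0
[0.12, -0.21, 0.91] [0.004, 0.002, -0.005]
[[310.77430928 241.17704921]] [[345.70554434 302.43173221]]
```

View pics/w4.png

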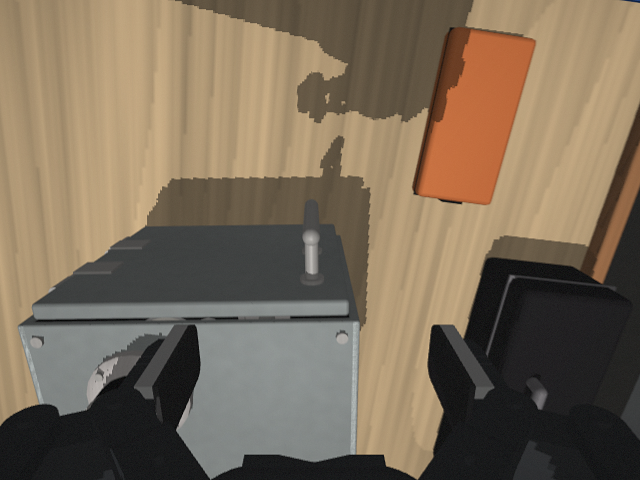

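The leaf looks shut, with the bar top at (311,238) against a prediction of (311,241), the same offset as before opening. I'll check the leaf-to-roof gap against the starting image numerically.

```bash
python3 - <<'E'
from h import *
a=cv2.imread("pics/w1.png",0);b=cv2.imread("pics/w4.png",0)
for dx in (-10,20):
    print(np.median(a[300:336,335+dx-4:335+dx+4],1).astype(int).tolist()); print(np.median(b[294:330,326+dx-4:326+dx+4],1).astype(int).tolist())
E
```

```text
[65, 65, 65, 65, 65, 73, 92, 108, 123, 134, 145, 148, 146, 146, 145, 145, 144, 144, 143, 143, 140, 119, 69, 12, 34, 60, 66, 71, 96, 119, 138, 144, 144, 143, 145, 145]
[65, 64, 65, 65, 65, 71, 90, 109, 123, 136, 146, 148, 147, 146, 145, 145, 144, 143, 143, 143, 132, 92, 38, 18, 48, 63, 67, 90, 115, 136, 143, 144, 144, 144, 145, 144]
[64, 65, 65, 64, 65, 71, 90, 108, 119, 134, 142, 141, 139, 139, 138, 136, 135, 135, 135, 134, 123, 90, 52, 9, 40, 61, 65, 75, 101, 125, 140, 144, 142, 141, 141, 142]
[64, 65, 65, 64, 64, 74, 95, 111, 124, 138, 142, 143, 142, 141, 139, 138, 137, 138, 137, 134, 108, 63, 19, 30, 56, 65, 74, 101, 124, 140, 143, 143, 142, 143, 142, 141]
```

```bash
python3 -c "
from rig import ctrl
print(ctrl.sign_off())"
```

```text
the job is handed in; nothing more can be done
None
```

I opened the door through its catch, swung the clip square onto the plaque without touching it, pushed the door fully shut, and handed the job in at about 19 s; the result of the judging was not shown.

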